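# Clamp the spring stop, then hold the bearing block against it

### The job

Swing the vise's red-knobbed cam lever all the way round to its end stop, so that the jaw slides onto the black spring stop and clamps it. Then pick up the aluminium bearing block, stand it on the black base plate squarely and centrally in front of the stop's white pad, and press it gently against the pad until the orange pointer stands in the green zone (about 13 N, never so hard that the pad bottoms out). Finish there, still holding the block pressed steadily like a third hand, so that a colleague can screw it down; do not let go, and leave the other things on the bench alone.

Things in the scene. Friction and masses are not known exactly. Their poses are not given: they have to be found in the camera images.
- fixture: Fixed black base plate, x -150 to 70, y -115 to 115 mm in its frame, top z = 12 mm; origin on the bench. Its +x is the pressing direction. The block goes on its free front part, x -150 to -70 mm. On it a cam vise: bed top z = 20 mm; fixed jaw face at y = 27 mm, the other jaw closes towards +y; jaw tops z = 56 mm; cam housing y -113 to -71 mm, top z = 50 mm.
- lever_pivot (a point): Upright turning axis of the cam lever, at (0, -95, 50) mm in the fixture's frame.
- lever_knob (a point): Middle of the upright round red knob at the lever's end: 18 mm diameter, 38 mm tall (z = 59 to 97 mm; this point is at z = 80 mm), 80 mm from lever_pivot. The flat steel lever arm beneath it has its top at z = 59 mm.
- lever (a joint): Lever angle, rad, counter-clockwise from above. 0: lever points along the fixture's -x; end stop 2.0: swung past -y. Starts at 0 to 0.4. Moves the jaw 10 mm per rad; the jaw is spring-backed (3.5 N/mm), meets the stop at about 1.2 and clamps with about 28 N at the end. Stays where left. Takes 6 N at the knob, rising to 10 N.
- jaw: Moving vise jaw, 66 x 22 x 35 mm, aluminium with a blue strip on top; slides along the fixture's +y onto the stop. Origin 20 mm behind (-y of) its clamping face, at z = 36 mm.
- stop_top (a point): Loose black spring stop, a block 70 x 46 x 40 mm on the vise bed between the jaws, 0.45 kg (unclamped it just slides away). This point is on its top, z = 60 mm, mid-width; axes as the fixture's within 3 degrees. Its body spans x -30 to +40 mm from this point. On top a white scale with a green zone, then a red one.
- pad_face (a point): Centre of the front face of the stop's white pad, 40 mm wide and 30 mm tall (z = 20 to 50 mm; this point at z = 35 mm), 58 mm in front (-x) of stop_top while not pressed. The block's face goes against it; it moves with the pad, along the stop's x axis.
- pad (a joint): How far the pad is pushed in, m: 0 free, 0.020 bottomed out. Spring 1000 N/m, so 0.010 is 10 N. The tip of the orange pointer on the stop's top moves with it: it enters the green zone at 0.010 and leaves it, towards the red, at 0.016.
- block_center (a point): Middle of the loose bearing block (25 mm above its underside): upright aluminium block 24 mm thick (its x), 44 mm wide (its y), 50 mm tall, 0.1 to 0.2 kg, a round dark and brass bearing in its front and back (alike). Starts upright on the bench, left or right of the fixture, swapping places with an aluminium pulley.

How it is judged:
On the way:
1. the lever is swung to its end and the jaw clamps the stop, before the block is pressed on the pad (value of joint lever above 1.75 rad and contact force between jaw and stop above 12 N and contact force between block and pad below 0.5 N), for 0.2 s.
At the end, for the whole second after the job is handed in: Lever within 0.25 rad of its end stop, jaw clamping the stop with over 12 N; fingers on the block, which stands still on the plate (4 mm), upright (0.1 rad), square (0.12 rad), centred on the pad (10 mm), pushing it in 8.5 to 17.5 mm (8.5 to 17.5 N); stop straight and within 20 mm (value of joint lever above 1.75 rad and contact force between jaw and stop above 12 N and contact force between block and pad between 8.5 and 17.5 N and value of joint pad between 0.0085 and 0.0175 m and contact force between the fingers and block above 2 N and y of block_center in the frame of stop_top between -0.01 and 0.01 m and z of block_center in the frame of fixture between 0.033 and 0.041 m and angle between block_center's own z axis and vertical below 0.1 rad and angle between the x axis of block_center and the x axis of stop_top, either way round below 0.12 rad and angle between the x axis of stop_top and the x axis of fixture, either way round below 0.08 rad and distance of stop_top from where it was at the start of the episode below 0.02 m and linear speed of block below 0.01 m/s); the arm keeps its last pose, push and grip.
It fails at once if the pad is pushed until it bottoms out (value of joint pad above 0.0193 m).
It fails at once if another thing on the bench is moved by more than 20 mm (distance of any of pulley, driver, collar, oil, shaft, gauge from where it was at the start of the episode above 0.02 m).
It also fails if it takes over 58 s, if anything falls off the work surface, if the arm or the gripper's body presses on something with over 40 N, if the wrist force passes 120 N, or if a joint passes its speed limit or range.

### The arm

A 6-joint arm with a two-finger parallel gripper is mounted at the origin on the work surface. World frame = base frame: x ahead of the robot, y to its left, z up, the work surface at z = 0. Lengths are in m, angles in rad, forces in N, time in s.
With the tool pointing down it reaches from about 0.35 to 0.85 m from the base axis. Payload 8.1 kg.
Tool frame: the origin (TCP) lies at the very end of the fingers, on their centre line; the grasp point (between the pads) lies 19 mm behind it; z points along the fingers, y is the direction in which the jaws open and shut (so a half turn about z gives the same grasp; the last joint's range is limited). The gripper opens to 93 mm and grips with 3 to 60 N. Pads are 15 mm wide; open, the fingers measure 128 mm over their backs; the gripper's body (75 mm by 188 mm) begins 65 mm behind the grasp point.
Start: joints at [-1.348, 0.13, 1.488, -0, 1.523, -0.085], TCP at [0.182, -0.572, 0.219] pointing down, gripper open.
Joint ranges: [-2.96, 2.96], [-0.89, 2.26], [0.02, 2.5], [-1.34, 4.48], [0, 2.73], [-2.66, 2.66]. Speed limits (rad/s): [2.39, 2.39, 2.79, 3.14, 3.14, 3.14].

### API

Orientations are given as a rotation vector (axis times angle).
In Python, from plant import * gives the robot as it stands.
- The arm moves only by the tool apply_moves, never from a script. Its argument "commands" is one flat list of numbers, 7 for each row, row after row: the shift along the world's x, y, z in cm, then the turn, a rotation vector about the world's x, y, z in rad, then the finger opening in cm, from 0 to 9.3. A call has 1 to 8 rows; each row shifts and turns the pose as measured when the row begins; what a row does not reach is not made up. A row lasts 1/8 s, in which the tool goes at most 62.5 mm and 10.7 degrees, less where a joint would pass 70% of its speed; a pose out of reach is approached as far as the arm can. A call with a gripper value outside its range is refused whole. The fingers move at their own pace and stop on an object; "squeeze" is the grip in N (left out, the last holds). Time passes only in rows, so rows that do not move let the fingers close. It gives the time, the measured TCP pose, the force and the opening at its end, in the units of the state.
- read_state(): the state, without advancing time (a new reading comes with each control period).
- read_camera(name): name is "side" or "top" or "wrist"; returns (picture, depth): 400x640x3 uint8, blue, green, red; 400x640 float32, m along the optical axis (not along the pixel's ray), 0 where there is no reading.
- camera_model(name): a dict with "intrinsics" (3x3 intrinsics, pixels), "dist_coeffs" ([k1, k2, p1, p2, k3] as OpenCV has them; the pictures are not rectified), "R" (3x3) and "t" (3): a world point X has camera coordinates R X + t. Camera axes: x right, y down, z forward; pixel columns grow to the right and rows downward; lengths in m; the calibration is good to about 2 mm. A picture is of the moment at which its call begins: read the wrist's pose just before it. camera_model takes no time and is no camera call; for the wrist camera it gives the pose at the moment of the call.
- close_job(): hands the job in, once; it reports no verdict.
Trained networks look in the newest picture that a camera, given by its name, has taken for a name from the list of things; names that differ only in an ending like _2 or _b are one class to them, and where a whole thing is asked for, a point or a joint stands for the part that bears it (a point fixed in the world has none). Each returns a list of dicts, best first, with "conf" (0 to 1); they miss things now and then, are a little off and sometimes report something else, mostly with a low value. They report only what shows in the picture. A call takes as long as a camera call.
- find_in(query, camera): "point" ([x, y, z] in m, in the coordinates of the camera as it stood for that picture, good to about 4 mm: the middle of the surface that is visible of it).
- cut_out(query, camera): "mask" (400x640 bool, what is visible of it).
- spot_point(query, camera): "point" ([x, y, z] in m, in the coordinates of the camera as it stood for that picture, good to about 4 mm: a listed point, or the origin of a listed thing).
The state is a dict: "t": time; "q": joint angles; "dq": joint speeds; "joint_torque": joint torques, N m; "tool_pos": TCP position; "orientation": TCP orientation; "force": force on the tool from outside, world axes, zero at the start; "wrist_torque": the same for the moment, N m; "opening": finger opening in m.
Only numpy, scipy, OpenCV 4.12 (cv2) and the standard library are available. Lean on these libraries where they do the work, as an engineer would, in place of code of your own. Each camera call takes 0.05 s, during which the arm holds its last target. There are 200 camera calls.

## Working session

There is one attempt and no reset: what is moved stays moved. The work goes in short steps, Python scripts to look and compute and a tool call to move; the robot and the scene stay as the last step left them, time stands still between calls to the robot, and variables do not carry over. Pictures are saved under pics/ and viewed, about 8 in all and at most 12, crops included, and the job is handed in when it is done.

Besides the shell and the picture viewer there is one more tool, called as name(argument=value, ...), one argument or row to a line, values as JSON. apply_moves: Moves the arm, as the interface text tells. Its arguments: {"type":"object","properties":{"commands":{"type":"array"},"squeeze":{"type":"number"}},"required":["commands"]}

```bash
ls; mkdir -p pics
cat > h.py <<'E'
from plant import *
import numpy as np, cv2
from scipy.spatial.transform import Rotation as R
def w(p,c):
    m=camera_model(c); return np.array(m["R"]).T@(np.array(p)-np.array(m["t"]).ravel())
E
python3 - <<'E'
from h import *
a=[]
for c in("top","side"):
    im,d=read_camera(c); a.append(im); cv2.imwrite(f"pics/{c}0.png",im)
    for q in ["fixture","lever_pivot","lever_knob","stop_top","pad_face","block_center","jaw"]:
        for r in spot_point(q,c)[:2]: print(c,q,round(r["conf"],2),w(r["point"],c).round(4))
s=read_state();print(s["t"],s["tool_pos"],s["orientation"])
E
```

```text
pics
top fixture 0.7 [ 0.5564  0.0101 -0.0035]
top fixture 0.16 [0.4235 0.3112 0.0262]
top lever_pivot 0.72 [ 0.5376 -0.0834  0.0512]
top lever_pivot 0.72 [0.424  0.3123 0.0275]
top lever_knob 0.71 [ 0.4567 -0.0776  0.0774]
top stop_top 0.85 [0.5472 0.0087 0.062 ]
top stop_top 0.72 [ 0.5529  0.0122 -0.0006]
top pad_face 0.42 [0.4867 0.0162 0.0355]
top block_center 0.68 [0.428  0.3115 0.0266]
side fixture 0.7 [ 0.5551  0.0111 -0.0046]
side lever_pivot 0.88 [ 0.5439 -0.0803  0.0537]
side lever_knob 0.85 [ 0.4579 -0.0789  0.0785]
side stop_top 0.72 [ 0.5503 -0.0344  0.0383]
side stop_top 0.64 [0.5467 0.0105 0.0607]
side pad_face 0.67 [0.4928 0.0221 0.0312]
side block_center 0.54 [0.4293 0.3133 0.0248]
side jaw 0.75 [ 0.5492 -0.0356  0.0397]
0.8 [ 0.18177925 -0.57176814  0.21864508] [-3.10440974e+00 -4.81612754e-01  8.68254669e-05]
```

View pics/top0.png

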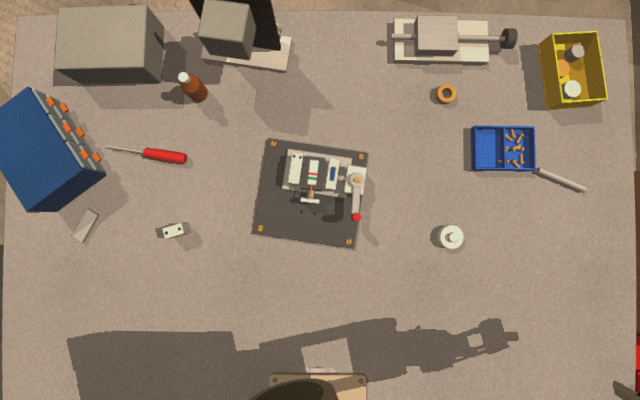

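View pics/side0.png

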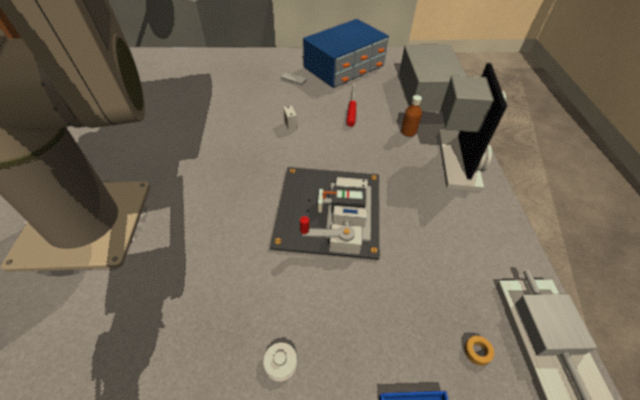

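The top view shows the plate (px 252–367, 140–247), slightly yawed, with the red knob at (356,217), the block at (173,231) on the left and the pulley at (451,237). Next I'll get the yaw angles.

```bash
cat >> h.py <<'E'
def cloud(c,d,mask):
    m=camera_model(c); K=np.array(m["intrinsics"]); D=np.array(m["dist_coeffs"])
    v,u=np.where(mask&(d>0)); z=d[v,u].astype(float)
    n=cv2.undistortPoints(np.c_[u,v].astype(float)[:,None],K,D)[:,0]
    P=np.c_[n*z[:,None],z]; return (P-np.array(m["t"]).ravel())@np.array(m["R"])
def rect(P,lo,hi):
    Q=P[(P[:,2]>lo)&(P[:,2]<hi)][:,:2]; return len(Q),cv2.minAreaRect((Q*1000).astype(np.float32))
E
python3 - <<'E'
from h import *
im,d=read_camera("top")
P=cloud("top",d,np.ones(d.shape,bool))
b=P[(abs(P[:,0]-.428)<.05)&(abs(P[:,1]-.312)<.05)]
print("block",rect(b,.042,.06))
for q in ["fixture","stop_top"]:
    for r in cut_out(q,"top")[:2]:
        p=cloud("top",d,r["mask"]); print(q,r["conf"],len(p),p.mean(0)); 
        print(rect(p,.006,.018),rect(p,.055,.066))
# plate corners by screws
m=camera_model("top");K=np.array(m["intrinsics"]);
for uv in [(260,228),(349,241),(272,144),(361,157)]:
    n=cv2.undistortPoints(np.array([[uv]],float),K,np.array(m["dist_coeffs"]))[0,0]
    Rm=np.array(m["R"]);C=-Rm.T@np.array(m["t"]).ravel();r=Rm.T@np.r_[n,1];print(uv,(C+r*(.012-C[2])/r[2]).round(4))
s=read_state();print(s["t"],s["opening"],R.from_rotvec(s["orientation"]).as_matrix().round(3))
for o in [im[130:255,140:375]]: cv2.imwrite("pics/crop.png",cv2.resize(o,None,fx=3.4,fy=3.4,interpolation=cv2.INTER_CUBIC))
E
```

```text
block (238, ((428.15509033203125, 313.29052734375), (24.393959045410156, 46.64957046508789), 17.89491081237793))
fixture 0.77 8886 [0.50978025 0.01589474 0.02055863]
(6433, ((514.7232055664062, 15.680221557617188), (230.53860473632812, 217.82762145996094), 82.0566635131836)) (870, ((540.9890747070312, -20.634124755859375), (183.89353942871094, 95.73760223388672), 60.96284103393555))
stop_top 0.66 839 [0.54510416 0.01153586 0.05783813]
(2, ((501.17596435546875, 17.416553497314453), (13.725772857666016, 0.0), -99.25328063964844)) (717, ((543.9845581054688, 11.61361312866211), (45.7374267578125, 89.183837890625), 83.73004150390625))
(260, 228) [0.4339 0.1291 0.012 ]
(349, 241) [ 0.4066 -0.0708  0.012 ]
(272, 144) [0.6242 0.1047 0.012 ]
(361, 157) [ 0.596  -0.0971  0.012 ]
0.95 0.09316955454544575 [[ 0.953  0.303 -0.   ]
 [ 0.303 -0.953 -0.   ]
 [-0.     0.    -1.   ]]
```

View pics/crop.png

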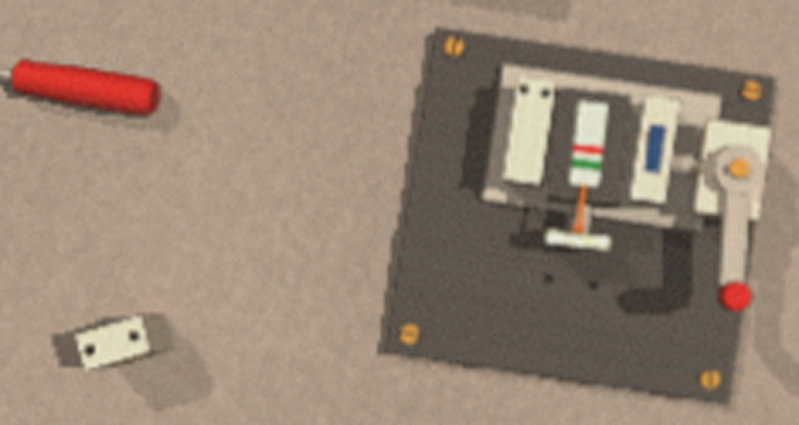

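Plate yaw is about -0.135 rad and its origin about (0.554, 0.010). The pivot is at about (0.5415, -0.084) and the lever at about 0.07 rad. I'll approach the knob with the jaw direction tangential to its arc.

apply_moves(
  commands=[3, 5.3, 0, 0, 0, -0.05, 5, 3, 5.3, 0, 0, 0, -0.05, 5, 3, 5.3, 0, 0, 0, -0.05, 5, 3, 5.3, 0, 0, 0, -0.05, 5, 3, 5.3, 0, 0, 0, -0.05, 5, 3, 5.3, 0, 0, 0, -0.05, 5, 3, 5.3, 0, 0, 0, -0.05, 5, 3, 5.3, 0, 0, 0, -0.05, 5],
  squeeze=10,
)

```text
t: 1.95
tool_pos: [0.4244, -0.1385, 0.2185]
orientation: [3.135, -0.178, 0.007]
force: [0.7, -0.8, 0.2]
opening: 0.0501
```

Run:
```python
from h import *
im,d=read_camera("wrist"); cv2.imwrite("pics/w1.png",im)
for q in ["lever_pivot","lever_knob","stop_top","pad_face","jaw"]:
    for r in spot_point(q,"wrist")[:1]: print(q,round(r["conf"],2),w(r["point"],"wrist").round(4))
```

```text
lever_pivot 0.63 [ 0.5417 -0.077   0.0514]
lever_knob 0.73 [ 0.462  -0.0753  0.082 ]
stop_top 0.61 [0.545  0.0123 0.061 ]
pad_face 0.64 [0.5479 0.0149 0.0604]
jaw 0.6 [ 0.547 -0.039  0.038]
```

View pics/w1.png

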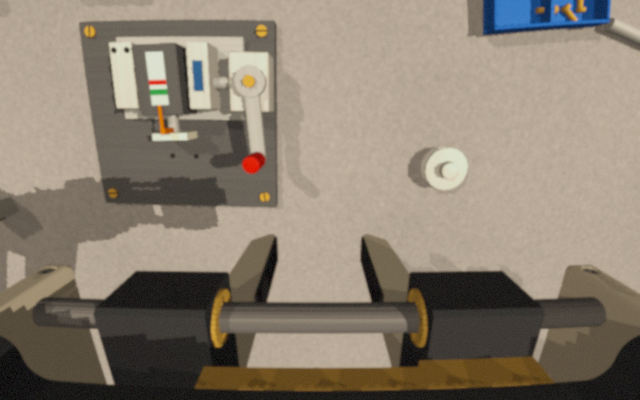

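The knob is at (252,163) px, at roughly (0.461, -0.077), and the way down to it is clear. I'll move over it, descend around it and close gently.

apply_moves(
  commands=[1.85, 3.1, 0, 0, 0, 0.025, 5, 1.85, 3.1, -2, 0, 0, 0.025, 5, 0, 0, -4.5, 0, 0, 0, 5, 0, 0, -4.5, 0, 0, 0, 5, 0, 0, -3.5, 0, 0, 0, 5, 0, 0, -0.7, 0, 0, 0, 5, 0, 0, 0, 0, 0, 0, 1.5, 0, 0, 0, 0, 0, 0, 1.5],
  squeeze=12,
)

```text
t: 3.25
tool_pos: [0.4594, -0.09, 0.0652]
orientation: [3.137, -0.127, 0.011]
force: [-0.2, 5.5, -3.9]
opening: 0.0346
```

apply_moves(
  commands=[0, 0.4, 0, 0, 0, 0, 1.5, 0, 0.4, 0, 0, 0, 0, 1.5, 0, 0, 0, 0, 0, 0, 1.5],
)

```text
t: 3.62
tool_pos: [0.4603, -0.0818, 0.0673]
orientation: [3.137, -0.129, 0.014]
force: [3.8, 0.1, -14.5]
opening: 0.0172
```

apply_moves(
  commands=[0.05, -0.93, -0.05, 0, 0, 0.117, 1.5, 0.16, -0.92, 0, 0, 0, 0.117, 1.5, 0.27, -0.9, 0, 0, 0, 0.117, 1.5, 0.37, -0.86, 0, 0, 0, 0.117, 1.5, 0.47, -0.81, 0, 0, 0, 0.117, 1.5, 0.56, -0.75, 0, 0, 0, 0.117, 1.5, 0.64, -0.68, 0, 0, 0, 0.117, 1.5, 0.72, -0.6, 0, 0, 0, 0.117, 1.5],
)

```text
t: 4.62
tool_pos: [0.4904, -0.1433, 0.0671]
orientation: [-2.827, -1.338, -0.005]
force: [-1.8, 4.1, -5.6]
opening: 0.0179
```

apply_moves(
  commands=[0.75, -0.56, 0, 0, 0, 0.117, 1.5, 0.81, -0.47, 0, 0, 0, 0.117, 1.5, 0.86, -0.37, 0, 0, 0, 0.117, 1.5, 0.9, -0.27, 0, 0, 0, 0.117, 1.5, 0.92, -0.17, 0, 0, 0, 0.117, 1.5, 0.94, -0.06, 0, 0, 0, 0.117, 1.5, 0.94, 0.05, 0, 0, 0, 0.117, 1.5, 0.92, 0.16, 0, 0, 0, 0.117, 1.5],
  squeeze=20,
)

```text
t: 5.62
tool_pos: [0.5566, -0.1589, 0.0671]
orientation: [-1.875, -2.486, 0.019]
force: [-6.2, 1.2, -3.3]
opening: 0.018
```

apply_moves(
  commands=[0.7, 0.17, 0, 0, 0, 0.05, 1.5, 0.7, 0.2, 0, 0, 0, 0.05, 1.5, 0.7, 0.2, 0, 0, 0, 0, 1.5, 0.5, 0.15, 0, 0, 0, 0, 1.5],
)

```text
t: 6.12
tool_pos: [0.563, -0.1569, 0.0663]
orientation: [-1.725, -2.55, 0.064]
force: [-23.8, -2.1, 10.1]
opening: 0.0189
```

The knob has reached its end stop: angle 286° with a 24 N reaction. Releasing and lifting.

apply_moves(
  commands=[0, 0, 0, 0, 0, 0, 4, 0, 0, 0, 0, 0, 0, 4, 0, 0, 2, 0, 0, 0, 4, 0, 0, 5, 0, 0, 0, 5, 0, 0, 5, 0, 0, 0, 6.5, -0.5, 4, 3, 0, 0, 0.18, 6.5, -1.5, 5.5, 0, 0, 0, 0.18, 6.5, -1.5, 5.5, 0, 0, 0, 0.18, 6.5],
)

```text
t: 7.12
tool_pos: [0.5325, -0.0087, 0.2364]
orientation: [-0.981, -2.953, 0.079]
force: [0.5, 0.4, 0.1]
opening: 0.0647
```

apply_moves(
  commands=[-1.7, 5.5, 0, 0, 0, 0.18, 6.5, -1.7, 5.5, 0, 0, 0, 0.18, 6.5, -1.7, 5.5, 0, 0, 0, 0.18, 6.5, -1.7, 5.5, 0, 0, 0, 0.18, 6.5, -1.7, 5.5, 0, 0, 0, 0.18, 6.5, -1.7, 5, 0, 0, 0, 0.06, 6.5],
)

```text
t: 7.88
tool_pos: [0.4301, 0.3291, 0.2532]
orientation: [-0.549, 3.072, -0.071]
force: [0.8, -0.7, 0.1]
opening: 0.0647
```

Run:
```python
from h import *
s=read_state();print(s["t"],s["tool_pos"],s["q"],s["force"],R.from_rotvec(s["orientation"]).as_matrix().round(3).tolist())
im,d=read_camera("wrist"); cv2.imwrite("pics/w2.png",im)
for r in cut_out("block_center","wrist")[:1]:
    p=cloud("wrist",d,r["mask"]);print(r["conf"],rect(p,.044,.056),rect(p,.005,.04))
for r in spot_point("block_center","wrist")[:1]: print(r["conf"],w(r["point"],"wrist"))
it,dt=read_camera("top")
for q in ["lever_knob","stop_top","pad_face","lever_pivot"]:
    for r in spot_point(q,"top")[:1]: print(q,round(r["conf"],2),w(r["point"],"top").round(4))
r=cut_out("stop_top","top")[0];p=cloud("top",dt,r["mask"]);print(rect(p,.057,.064))
cv2.imwrite("pics/t2.png",np.vstack([cv2.resize(im,(480,300)),cv2.resize(it[130:255,240:440],(480,300))]))
```

```text
7.875 [0.43009374 0.32913023 0.25317126] [ 0.5934588  -0.03625307  1.59838193 -0.05001341  1.5792473  -1.331811  ] [ 0.83615014 -0.72512457  0.12477298] [[-0.938, -0.346, 0.028], [-0.347, 0.937, -0.041], [-0.012, -0.049, -0.999]]
0.94 (687, ((425.9046325683594, 317.6554870605469), (24.406614303588867, 43.630584716796875), 17.14112091064453)) (137, ((413.7872619628906, 314.5083923339844), (1.5596299171447754, 41.73067855834961), 17.070106506347656))
0.62 [0.42537588 0.31702373 0.02407564]
lever_knob 0.67 [ 0.5569 -0.1602  0.0824]
stop_top 0.64 [0.5501 0.0116 0.0596]
pad_face 0.66 [0.489  0.0217 0.0349]
(682, ((546.6157836914062, 15.487056732177734), (45.46271896362305, 85.90850067138672), 82.108642578125))
```

View pics/t2.png

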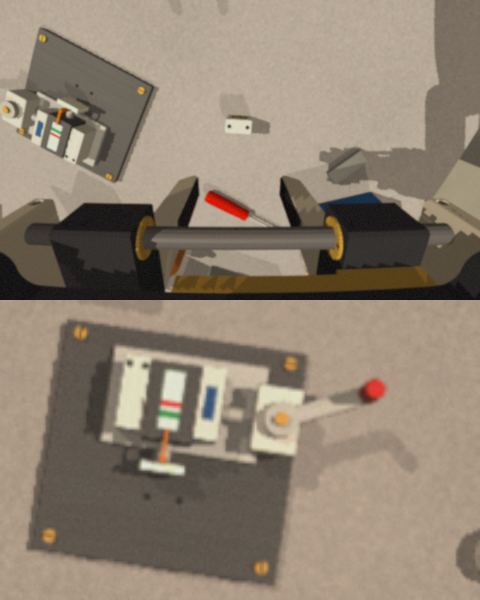

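The lower panel shows the lever swung past -y with its knob at (373,390) and the jaw against the stop. The upper panel shows the block at (238,125) with free room around it. The tool is tilted 0.05 rad, so I'll correct that and descend to the block.

apply_moves(
  commands=[-0.4, -1.2, 0, 0.041, 0.028, -0.05, 6.5, 0, 0, -5, 0, 0, 0, 6.5, 0, 0, -5.5, 0, 0, 0, 6.5, 0, 0, -5, 0, 0, 0, 6.5, 0, 0, -2, 0, 0, 0, 6.5, 0, 0, 0, 0, 0, 0, 6.5],
)

```text
t: 9.07
tool_pos: [0.4305, 0.307, 0.073]
orientation: [0.443, -3.109, 0.0]
force: [0.9, -0.1, 0.3]
opening: 0.0651
```

Run:
```python
from h import *
s=read_state();M=R.from_rotvec(s["orientation"]).as_matrix();print(s["t"],s["tool_pos"],M[:,2],np.degrees(np.arctan2(M[1,1],M[0,1])),s["force"])
im,d=read_camera("wrist")
r=cut_out("block_center","wrist")
if r:
    p=cloud("wrist",d,r[0]["mask"]);print(r[0]["conf"],rect(p,.044,.056))
```

```text
9.075 [0.43051011 0.30695719 0.07302741] [-1.58195147e-03 -3.36464992e-04 -9.99998692e-01] 106.22330123880353 [ 0.94076701 -0.11269171  0.28522941]
0.95 (2276, ((428.35565185546875, 315.9465637207031), (24.066129684448242, 44.058197021484375), 17.1509952545166))
```

apply_moves(
  commands=[-0.2, 0.9, 0, 0, 0, 0.016, 6.5, 0, 0, 0, 0, 0, 0, 6.5, 0, 0, -3, 0, 0, 0, 6.5, 0, 0, -2.3, 0, 0, 0, 6.5, 0, 0, 0, 0, 0, 0, 6.5],
)

```text
t: 9.8
tool_pos: [0.4344, 0.321, 0.0285]
orientation: [-0.47, 3.093, 0.009]
force: [0.1, -0.3, 0.2]
opening: 0.065
```

apply_moves(
  commands=[-0.6, -0.5, 0, 0, 0, 0, 6.5, 0, 0, 0, 0, 0, 0, 6.5, 0, 0, 0, 0, 0, 0, 6.5],
)

```text
t: 10.18
tool_pos: [0.4298, 0.317, 0.032]
orientation: [-0.47, 3.089, 0.012]
force: [-0.3, 0.9, -0.4]
opening: 0.0647
```

apply_moves(
  commands=[0, 0, -1.1, 0, 0, 0, 6.5, 0, 0, -1, 0, 0, 0, 6.5, 0, 0, 0, 0, 0, 0, 6.5],
)

```text
t: 10.55
tool_pos: [0.4301, 0.3171, 0.01]
orientation: [-0.47, 3.088, 0.013]
force: [0.0, 0.5, 0.3]
opening: 0.0651
```

apply_moves(
  commands=[0, 0, 0, 0, 0, 0, 3.5, 0, 0, 0, 0, 0, 0, 3.5, 0, 0, 0, 0, 0, 0, 3.5, 0, 0, 0, 0, 0, 0, 3.5],
  squeeze=35,
)

```text
t: 11.05
tool_pos: [0.43, 0.317, 0.0098]
orientation: [-0.47, 3.088, 0.012]
force: [0.1, 0.3, -1.0]
opening: 0.0438
```

apply_moves(
  commands=[0, 0, 3, 0, 0, 0, 3.5, 0, 0, 4, 0, 0, 0, 3.5, 0.2, -3.5, 2.5, 0, 0, -0.06, 3.5, 0, -4.5, 0, 0, 0, -0.07, 3.5, 0, -5, 0, 0, 0, -0.07, 3.5, 0, -5, 0, 0, 0, -0.07, 3.5, 0, -5, 0, 0, 0, -0.07, 3.5, 0, -3.5, 0, 0, 0, -0.06, 3.5],
)

```text
t: 12.05
tool_pos: [0.4302, 0.0461, 0.1079]
orientation: [0.164, 3.117, 0.006]
force: [-0.0, 0.9, -1.3]
opening: 0.0438
```

apply_moves(
  commands=[0, 0, 0, 0, 0, 0, 3.5, 0, 0, 0, 0, 0, 0, 3.5],
)

```text
t: 12.3
tool_pos: [0.4301, 0.0444, 0.1079]
orientation: [0.17, 3.116, 0.006]
force: [-0.7, 0.3, -2.8]
opening: 0.0432
```

```bash
cat > look.py <<'E'
from h import *
import sys
s=read_state();M=R.from_rotvec(s["orientation"]).as_matrix();print(s["t"],s["tool_pos"].round(4) if hasattr(s["tool_pos"],"round") else s["tool_pos"],"z",M[:,2].round(3),"yaw y",np.degrees(np.arctan2(M[1,1],M[0,1])).round(2),s["force"],s["opening"])
for c in ("wrist","top","side"):
    im,d=read_camera(c); cv2.imwrite(f"pics/{sys.argv[1]}_{c}.png",im)
    for q in ["stop_top","pad_face","block_center","lever_knob"]:
        for r in spot_point(q,c)[:1]: print(c,q,round(r["conf"],2),w(r["point"],c).round(4))
    if c!="side":
      for q in ["block_center","stop_top"]:
        for r in cut_out(q,c)[:1]:
            p=cloud(c,d,r["mask"]);z=np.percentile(p[:,2],90);print(c,q,"ztop",z.round(4),rect(p,z-.004,z+.005))
E
python3 look.py a
```

```text
12.3 [0.4301 0.0444 0.1079] z [ 0.021  0.003 -1.   ] yaw y 83.76 [-0.72997752  0.34744207 -2.75171888] 0.043236613438087663
wrist stop_top 0.82 [0.5468 0.017  0.0615]
wrist block_center 0.69 [0.4292 0.0479 0.122 ]
wrist lever_knob 0.81 [ 0.5667 -0.1599  0.0845]
wrist block_center ztop 0.1489 (4171, ((427.1276550292969, 44.12028503417969), (44.79214859008789, 25.294214248657227), 83.44722747802734))
wrist stop_top ztop 0.0613 (1713, ((554.8558349609375, 16.758438110351562), (45.78764724731445, 41.26157760620117), 83.3009033203125))
top stop_top 0.56 [0.5496 0.0106 0.0593]
top pad_face 0.61 [0.4919 0.0252 0.0317]
top lever_knob 0.57 [ 0.5602 -0.1607  0.0787]
top block_center ztop 0.0569 (983, ((550.218994140625, -47.64106750488281), (217.72972106933594, 65.84571075439453), 82.12995147705078))
top stop_top ztop 0.0622 (663, ((545.7698364257812, 15.456098556518555), (45.622493743896484, 89.00527954101562), 81.83010864257812))
side stop_top 0.58 [0.5495 0.0171 0.062 ]
side pad_face 0.74 [0.498  0.0276 0.0305]
side block_center 0.43 [0.4274 0.0427 0.1257]
side lever_knob 0.75 [ 0.5618 -0.1597  0.0749]
```

View pics/a_wrist.png

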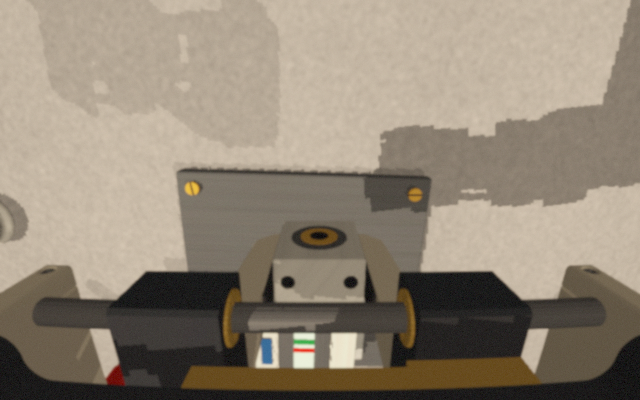

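The block is held square over the plate. I'll fix the small tilt and yaw, centre it on the pad line and lower it to just above the plate.

apply_moves(
  commands=[1.3, -0.7, 0, -0.003, 0.021, -0.02, 3.5, 1.2, -0.8, -2, 0, 0, 0, 3.5, 0, 0, -2, 0, 0, 0, 3.5, 0, 0, -2, 0, 0, 0, 3.5, 0, 0, -1, 0, 0, 0, 3.5, 0, 0, 0, 0, 0, 0, 3.5, 0, 0, 0, 0, 0, 0, 3.5],
)

```text
t: 14.12
tool_pos: [0.4574, 0.0284, 0.0377]
orientation: [0.204, 3.132, -0.001]
force: [0.7, -0.3, -2.2]
opening: 0.0439
```

```bash
python3 look.py b
```

```text
14.125 [0.4574 0.0284 0.0377] z [ 0.003 -0.001 -1.   ] yaw y 82.56 [ 0.7275     -0.28239418 -2.19121677] 0.043913907973786914
wrist block_center 0.92 [0.4553 0.0319 0.0533]
wrist block_center ztop 0.0786 (4138, ((454.70916748046875, 27.81122398376465), (44.260223388671875, 24.89160919189453), 82.36576080322266))
wrist stop_top ztop 0.0608 (965, ((513.6256103515625, 22.088436126708984), (45.27301788330078, 27.375520706176758), 81.63285827636719))
top stop_top 0.93 [0.5462 0.0106 0.0614]
top lever_knob 0.67 [ 0.5607 -0.1613  0.0804]
top block_center ztop 0.0821 (7, ((558.981689453125, -153.96475219726562), (12.102214813232422, 1.975041151046753), 31.08485984802246))
top stop_top ztop 0.0619 (525, ((560.964599609375, 13.387161254882812), (46.13557052612305, 58.131675720214844), 83.43612670898438))
side stop_top 0.57 [0.552  0.0202 0.0574]
side pad_face 0.64 [0.4961 0.0288 0.0316]
side lever_knob 0.9 [ 0.5593 -0.1601  0.0795]
```

apply_moves(
  commands=[0, 0.1, -0.7, 0, 0, 0, 3.5, 0, 0, -0.6, 0, 0, 0, 3.5, 0, 0, 0, 0, 0, 0, 3.5],
)

```text
t: 15.45
tool_pos: [0.4566, 0.0295, 0.0228]
orientation: [0.204, 3.134, -0.001]
force: [0.4, -0.6, -1.2]
opening: 0.0438
```

apply_moves(
  commands=[0, 0, -0.15, 0, 0, 0, 3.5, 0, 0, 0, 0, 0, 0, 3.5],
)

```text
t: 15.7
tool_pos: [0.4572, 0.0294, 0.022]
orientation: [0.204, 3.133, -0.001]
force: [-0.8, 0.2, -2.0]
opening: 0.0437
```

apply_moves(
  commands=[0.6, -0.08, -0.08, 0, 0, 0, 3.5, 0.6, -0.08, 0, 0, 0, 0, 3.5, 0.5, -0.07, 0, 0, 0, 0, 3.5, 0, 0, 0, 0, 0, 0, 3.5],
  squeeze=40,
)

```text
t: 16.2
tool_pos: [0.4752, 0.0271, 0.0219]
orientation: [0.204, 3.133, -0.001]
force: [0.2, -0.7, -0.6]
opening: 0.0439
```

apply_moves(
  commands=[0.4, -0.05, 0, 0, 0, 0, 3.5, 0.4, -0.05, 0, 0, 0, 0, 3.5, 0, 0, 0, 0, 0, 0, 3.5, 0, 0, 0, 0, 0, 0, 3.5],
)

```text
t: 16.7
tool_pos: [0.4835, 0.0261, 0.0219]
orientation: [0.204, 3.134, -0.001]
force: [-1.3, 1.1, 1.1]
opening: 0.0438
```

```bash
python3 look.py c; python3 -c "
import cv2,numpy as np
a=cv2.imread('pics/c_top.png')[130:255,240:440];b=cv2.imread('pics/c_side.png')[160:260,260:400]
cv2.imwrite('pics/cc.png',np.vstack([cv2.resize(a,(480,300)),cv2.resize(b,(420,300)).copy() if 0 else cv2.resize(b,(480,300))]))"
```

```text
16.7 [0.4835 0.0261 0.0219] z [ 0.001 -0.001 -1.   ] yaw y 82.56 [-1.31248324  1.09225399  1.14838035] 0.04381451518259679
wrist block_center 0.58 [0.4784 0.0276 0.0371]
wrist stop_top ztop 0.0612 (2306, ((523.4447631835938, 20.747583389282227), (46.391727447509766, 27.35116195678711), 82.16773223876953))
top lever_knob 0.97 [ 0.5599 -0.1609  0.0783]
top stop_top ztop 0.0622 (117, ((582.6317138671875, 10.274778366088867), (45.37535095214844, 13.908182144165039), 82.45210266113281))
side stop_top 0.98 [0.5484 0.016  0.0608]
side block_center 0.48 [ 0.5504 -0.0236  0.0411]
side lever_knob 0.68 [ 0.5624 -0.1586  0.0802]
```

View pics/cc.png

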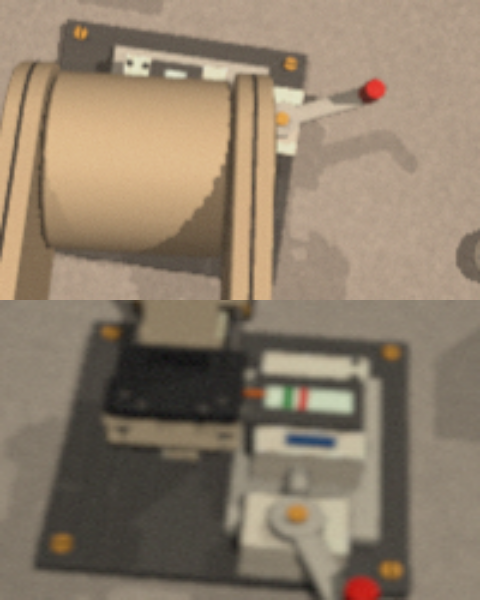

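The side crop shows the pointer tip at (264,392) just short of the green zone at (289,397), so contact is only beginning. The block is centred to about 1 mm, so I'll press in small steps.

apply_moves(
  commands=[0.25, -0.03, 0, 0, 0, 0, 3.5, 0.25, -0.03, 0, 0, 0, 0, 3.5, 0, 0, 0, 0, 0, 0, 3.5],
)

```text
t: 18.02
tool_pos: [0.4871, 0.0256, 0.0219]
orientation: [-0.204, -3.132, 0.001]
force: [-1.2, -0.6, 1.8]
opening: 0.0435
```

apply_moves(
  commands=[0.2, -0.03, 0, 0, 0, 0, 3.5, 0, 0, 0, 0, 0, 0, 3.5],
)

```text
t: 18.27
tool_pos: [0.488, 0.0254, 0.0219]
orientation: [-0.203, -3.129, 0.001]
force: [-3.1, -0.0, 3.2]
opening: 0.0439
```

apply_moves(
  commands=[0.3, -0.04, 0, 0, 0, 0, 3.5, 0.3, -0.04, 0, 0, 0, 0, 3.5, 0, 0, 0, 0, 0, 0, 3.5],
)

```text
t: 18.65
tool_pos: [0.4906, 0.025, 0.022]
orientation: [-0.203, -3.121, 0.001]
force: [-4.8, 0.2, 5.3]
opening: 0.044
```

apply_moves(
  commands=[0.4, -0.05, 0, 0, 0, 0, 3.5, 0.4, -0.05, 0, 0, 0, 0, 3.5, 0.2, -0.03, 0, 0, 0, 0, 3.5],
)

```text
t: 19.02
tool_pos: [0.4942, 0.0245, 0.0221]
orientation: [-0.201, -3.106, 0.0]
force: [-12.9, 0.2, 13.5]
opening: 0.044
```

```bash
python3 look.py d; python3 -c "
import cv2
b=cv2.imread('pics/d_side.png')[160:260,260:400]
cv2.imwrite('pics/dd.png',cv2.resize(b,(800,571),interpolation=2))"
```

```text
19.025 [0.4942 0.0245 0.0221] z [-0.029  0.002 -1.   ] yaw y 82.58 [-12.88980823   0.24854036  13.49780771] 0.04403113792608349
wrist stop_top 0.96 [0.5458 0.0141 0.06  ]
wrist block_center 0.93 [0.4898 0.0237 0.0354]
wrist lever_knob 0.3 [0.4896 0.029  0.0368]
wrist block_center ztop 0.0633 (4175, ((492.8222351074219, 23.60776710510254), (44.00491714477539, 25.084407806396484), 82.64617919921875))
wrist stop_top ztop 0.0615 (2848, ((534.1787109375, 19.263254165649414), (46.07047653198242, 25.877546310424805), 83.18094635009766))
top lever_knob 0.88 [ 0.5581 -0.1594  0.0778]
top block_center ztop 0.0591 (284, ((551.9296875, -116.21211242675781), (27.945772171020508, 79.83442687988281), 22.996305465698242))
side stop_top 0.59 [ 0.563  -0.1585  0.0786]
side lever_knob 0.84 [ 0.5628 -0.161   0.0805]
```

View pics/dd.png

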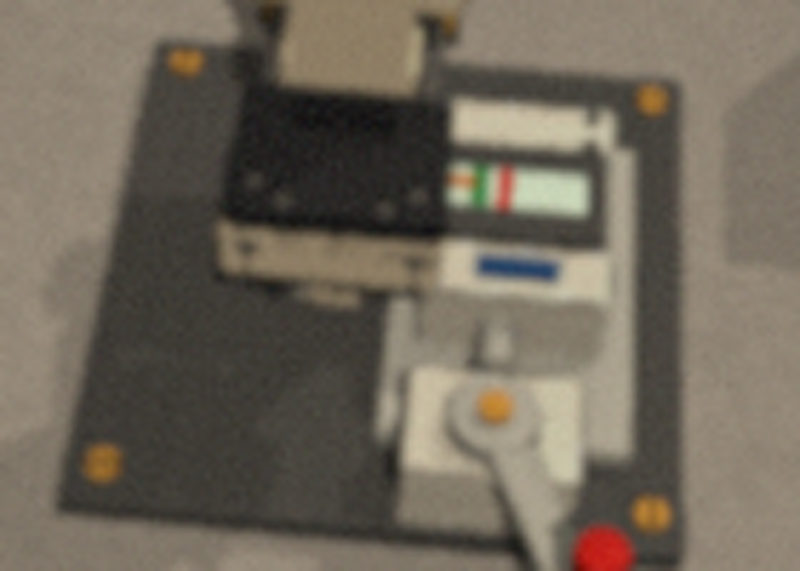

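The pointer tip at (470,181) is just reaching the green zone at (474–487), which means about 9 mm. The tool has leaned 0.03 rad and is bearing down on the plate with 13 N, so I'll straighten it a little, lift slightly and add some push.

apply_moves(
  commands=[0.35, -0.05, 0.08, 0, -0.02, 0, 3.5, 0.35, -0.05, 0.05, 0, -0.02, 0, 3.5],
)

```text
t: 20.23
tool_pos: [0.4951, 0.0244, 0.0218]
orientation: [-0.203, -3.133, -0.005]
force: [-21.9, 2.0, 22.1]
opening: 0.044
```

apply_moves(
  commands=[0.1, 0, 0.25, 0, 0, 0, 3.5],
)

```text
t: 20.35
tool_pos: [0.4925, 0.0248, 0.0223]
orientation: [-0.202, -3.126, -0.005]
force: [-8.2, 0.8, -5.4]
opening: 0.0437
```

apply_moves(
  commands=[0.5, -0.07, 0.1, 0, -0.01, 0, 3.5],
)

```text
t: 20.48
tool_pos: [0.4944, 0.0246, 0.0219]
orientation: [-0.202, -3.13, -0.006]
force: [-16.9, 1.4, 13.7]
opening: 0.0439
```

Run:
```python
from h import *
for i in range(4):
    im,d=read_camera("side"); s=read_state(); print(s["t"],np.array(s["tool_pos"]).round(4),np.array(s["force"]).round(1))
    r=R.from_rotvec(s["orientation"]).as_matrix()[:,2].round(3); 
print(r); cv2.imwrite('pics/e.png',cv2.resize(im[175:215,325:375],(800,640)[0:2] if 0 else (750,600),interpolation=2))
```

```text
20.525 [0.4945 0.0246 0.0219] [-10.6   0.4   2.9]
20.575 [0.4945 0.0246 0.0219] [-11.8   2.6   5.4]
20.625 [0.4945 0.0246 0.0219] [-12.7   1.9   4.9]
20.675 [0.4945 0.0245 0.0219] [-11.7   0.7   4.7]
[-0.005  0.004 -1.   ]
```

View pics/e.png

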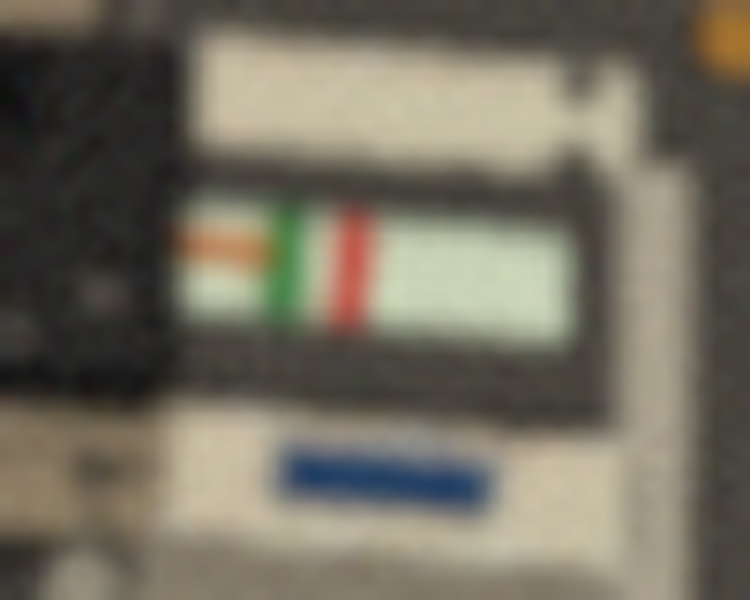

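Settled: the tip is at the green edge (about 10 mm), 11.7 N, and the tool is upright. I'll add about 2.5 mm.

apply_moves(
  commands=[0.6, -0.08, 0.13, 0, -0.01, 0, 3.5],
)

```text
t: 20.8
tool_pos: [0.4971, 0.0242, 0.0219]
orientation: [-0.202, -3.133, -0.008]
force: [-16.8, 1.6, 11.6]
opening: 0.0436
```

Run:
```python
from h import *
for i in range(5):
    im,d=read_camera("side"); s=read_state(); print(s["t"],np.array(s["tool_pos"]).round(4),np.array(s["force"]).round(1))
print(R.from_rotvec(s["orientation"]).as_matrix()[:,2].round(3),s["opening"]); cv2.imwrite('pics/f.png',cv2.resize(im[175:215,325:375],(750,600),interpolation=2))
im,d=read_camera("wrist")
for q in ["block_center","stop_top"]:
    for r in cut_out(q,"wrist")[:1]:
        p=cloud("wrist",d,r["mask"]);z=np.percentile(p[:,2],90);print(q,z.round(4),rect(p,z-.004,z+.005))
```

```text
20.85 [0.4974 0.0242 0.0219] [-13.4   1.9   8.2]
20.9 [0.4974 0.0242 0.0219] [-14.1   1.8   7.1]
20.95 [0.4974 0.0241 0.0219] [-13.4   2.3   6.2]
21.0 [0.4974 0.0242 0.0219] [-13.4   2.1   7.8]
21.05 [0.4974 0.0242 0.0219] [-13.8   1.6   8. ]
[-0.002  0.005 -1.   ] 0.04361654206664692
stop_top 0.0615 (2900, ((537.31201171875, 18.767663955688477), (46.18678665161133, 26.45484733581543), 82.63978576660156))
```

View pics/f.png

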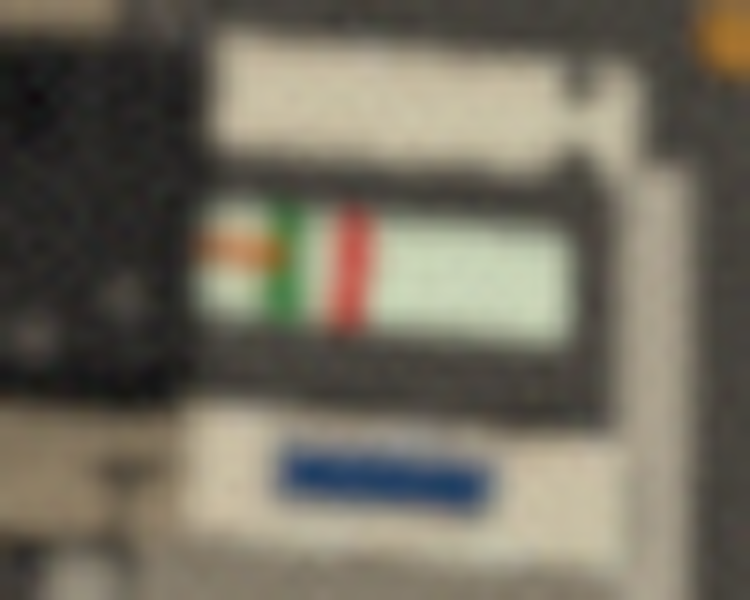

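The tip is now inside the green zone at (283,250), with a steady force of 13.4–14 N, the tool upright and the block centred within 1 mm. Handing in.

```bash
python3 -c "
from plant import *
print(close_job())"
```

```text
the job is handed in; nothing more can be done
None
```

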